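# Swap the sampler's jar and bottle, then bring the new one under the needle

## Robot

A 6-joint arm with a two-finger parallel gripper is mounted at the origin on the work surface. World frame = base frame: x ahead of the robot, y to its left, z up, the work surface at z = 0. Lengths are in mm, angles in rad, forces in N, time in s.
With the tool pointing down it reaches from about 350 to 875 mm from the base axis. Payload 4.2 kg.
Tool frame: the origin (TCP) lies midway between the tips of the shut fingers; the grasp point (between the pads) lies 19 mm behind it (arm.tcp_to_grasp is the distance from the TCP to the grasp point, in mm); z points along the fingers, y is the line along which they close (so a half turn about z gives the same grasp; the last joint's range is limited). The gripper opens to 85 mm and grips with 20 to 120 N. Pads are 22 mm wide; open, the fingers measure 114 mm over their backs; the gripper's body (76 mm by 85 mm) begins 54 mm behind the grasp point. The pads swing forward as they close: fully open they stand 13 mm farther back than shut.
Start: joints at [1.549, 0.385, 0.008, 0, -1.194, -0.259], TCP at [173.171, 600.509, 231.312] pointing down, gripper open.
Joint ranges: [-3.14, 3.14], [-1.21, 2.06], [-1.07, 1.41], [-3.16, 2.05], [-2.99, -0.16], [-3.1, 3.1]. Speed limits (rad/s): [2.79, 2.79, 3.14, 3.14, 3.14, 3.14].

## Interface

Orientations are given as a unit quaternion [x, y, z, w].
In Python, from bench import arm, get_image gives the robot as it stands.
- The arm moves only by the tool drive_tool, never from a script. Its argument "deltas" is a list of rows, each a list of 2 entries, a list of its own where there are three numbers: the shift along the tool's x, y, z in cm, then the turn, a rotation vector about the tool's x, y, z in degrees. In form: [[[x, y, z], [ax, ay, az]], ...]. A call has 1 to 12 rows; each row shifts and turns the commanded pose from where the row before left it, along the tool's axes as they then stand; what a row does not reach is not made up. A row lasts 1/10 s, in which the tool goes at most 50 mm and 8.59 degrees, less where a joint would pass 70% of its speed; a pose out of reach is approached as far as the arm can. A call with a gripper value outside its range is refused whole. "claw" is the finger opening in cm, from 0 to 8.54, set as the call begins (left out, the last holds). The fingers move at their own pace and stop on an object; the grip force is fixed at half the most. Time passes only in rows, so rows that do not move let the fingers close. It gives the time, the measured TCP pose, the force, the opening and the grip force at its end, in the units of the state.
- arm.read_state(): the state, without advancing time (a new reading comes with each control period).
- get_image(name): name is "scene" or "side" or "wrist"; returns a dict with "img" (400x640x3 uint8, red, green, blue), "fx", "fy", "cx", "cy" (pixels), "eye" and "orientation" of the camera in the world; the wrist camera has in their place "mount" (4x4, takes a point from camera to tool coordinates, whose origin is the TCP and whose axes are the flange's). Camera axes: x right, y down, z forward; pixel columns grow to the right and rows downward; lengths in mm; the calibration is good to about 2 mm. The wrist camera is an equidistant fisheye: a pixel r from the principal point sees the ray r / f radians off the axis. A picture is of the moment at which its call begins: read the wrist's pose just before it. There is no depth.
- arm.job_done(): hands the job in; it is judged then, once.
The state is a dict: "clock": time; "joints": joint angles; "joint_vel": joint speeds; "joint_efforts": joint torques, N m; "position": TCP position; "ee_rot": TCP orientation; "contact_force": force on the tool from outside, world axes, zero at the start; "wrist_torque": the same for the moment, N m; "gripper_width": finger opening in mm; "grasp_force": force on a finger pad.
Only numpy, scipy, OpenCV 4.12 (cv2) and the standard library are available. Lean on these libraries where they do the work, as an engineer would, in place of code of your own. Each camera call takes 0.05 s, during which the arm holds its last target. There are 200 camera calls.

## Task

The wide jar and the slim bottle, both of amber glass, have to change places: one stands on the dosing sampler's sliding carriage, the other on the white stand; set each upright in the middle of the dark disc where the other one stood (the empty grey mat is there to put one down meanwhile). Then slide the carriage along until the needle points at the middle of the cap of the vessel that now rides on it, and let go. Do not tip the jar or the bottle over, do not touch the dosing head or its needle, and leave the other things where they are.

Things in the scene. Friction and masses are not known exactly. Their poses are not given: they have to be found in the camera images.
- jar: squat wide jar of amber glass with a white cap: body 68 mm across and 68 mm tall, a 10 mm shoulder, then the cap, 52 mm across and 24 mm tall; 102 mm tall in all, about 0.3 kg. Origin: centre of its underside, z up. It starts either on the carriage's disc or on the stand's near disc.
- jar_cap (a point): centre of the top of the jar's cap, 102 mm above its underside, in the middle of a dark rubber septum 22 mm across
- bottle: tall slim bottle of amber glass with a white cap: body 54 mm across and 95 mm tall, a 27 mm sloping shoulder, then the cap, 36 mm across and 26 mm tall; 148 mm tall in all, about 0.26 kg. Origin: centre of its underside, z up. It starts where the jar does not.
- bottle_cap (a point): centre of the top of the bottle's cap, 148 mm above its underside, in the middle of a dark rubber septum 22 mm across
- sampler: fixed white base plate of the dosing sampler, 120 mm (x) by 420 mm (y) and 14 mm tall, with two steel rails along its y axis. Origin: centre of its underside on the bench; the carriage slides along its y axis.
- carriage (a joint): travel of the carriage along the sampler's +y, 0 to 0.24 m; starts at 0 and the needle is always some 0.17 to 0.21 m farther along. It takes about 3 N to slide and stays where it is left. The carriage is an aluminium plate 100 mm wide (sampler x) by 220 mm long (y), its top 30 mm above the bench, with a dark disc for a vessel near its +y end and an upright black tab near its -y end
- carriage_place (a point): centre of the carriage's dark disc (84 mm across, flat), on the plate's upper face, 30 mm above the bench; moves with the carriage; its path runs exactly under the needle
- tab_top (a point): centre of the top of the carriage's black upright tab, 130 mm from carriage_place towards the sampler's -y. The tab is 40 mm wide along the sampler's x, 14 mm thick along its y, and rises 60 mm from the plate to 90 mm above the bench: pinch it from above across its thickness, or push it
- head: fixed dosing head: a steel column beyond the rail (95 mm along its x, 80 mm along its y from the needle) with a white housing 70 mm square on top, 260 to 315 mm above the bench, and a 22 mm wide arm, 266 to 284 mm up, from there to a round grey needle holder 28 mm across, 243 to 291 mm up. Origin: on the bench straight below the needle; axes parallel to the sampler's. Do not touch
- needle_tip (a point): tip of the fixed needle, which points straight down below the housing, 210 mm above the bench
- stand: fixed white block, 260 mm (x) by 105 mm (y), 30 mm tall, with two flat dark discs 84 mm across on its top: the near one (its -x end) for the jar or bottle, the far one (+x end) has the glass beaker on it. Origin: centre of its underside
- stand_place (a point): centre of the stand's near dark disc, on its upper face, 30 mm above the bench, 65 mm from the stand's centre
- mat: fixed empty grey mat, 130 mm square, 3 mm thick, lying between the robot and the sampler: free for putting a vessel down. Origin: centre of its underside
- beaker: glass beaker, 70 mm across, 85 mm tall, on the stand's far disc; leave alone. Origin: centre of its underside
- dishes: stack of white dishes, 90 mm across, 38 mm tall; leave alone. Origin: centre of its underside
- washbottle: white wash bottle, 70 mm across, about 200 mm tall; leave alone. Origin: centre of its underside
- pen: white marker pen with a black cap, 140 mm long, lying on the bench; leave alone. Origin: on its underside, near its middle
Not all that is in view belongs to the job. What is shaped like the jar but green or yellow is not meant.

How it is judged (in metres and radians):
On the way, in this order (a step that is already met when the one before it is completed fails the run):
1. the jar and the bottle have changed places: each stands upright and released on the disc where the other stood (((horizontal distance between jar and carriage_place below 0.015 m and z of jar in the frame of carriage_place between -0.006 and 0.006 m and angle between each of jar, bottle's own z axis and vertical below 0.1 rad and linear speed of each of jar, bottle below 0.03 m/s and horizontal distance between bottle and stand_place below 0.015 m and z of bottle in the frame of stand_place between -0.006 and 0.006 m and distance of bottle from where it was at the start of the episode above 0.1 m and contact force between the fingers and jar below 0.3 N and contact force between the fingers and bottle below 0.3 N) or (horizontal distance between bottle and carriage_place below 0.015 m and z of bottle in the frame of carriage_place between -0.006 and 0.006 m and angle between each of bottle, jar's own z axis and vertical below 0.1 rad and linear speed of each of bottle, jar below 0.03 m/s and horizontal distance between jar and stand_place below 0.015 m and z of jar in the frame of stand_place between -0.006 and 0.006 m and distance of jar from where it was at the start of the episode above 0.1 m and contact force between the fingers and jar below 0.3 N and contact force between the fingers and bottle below 0.3 N))), for 0.2 s.
2. the carriage has been slid so that the needle points at the middle of the cap of the vessel on it (((horizontal distance between jar and carriage_place below 0.015 m and z of jar in the frame of carriage_place between -0.006 and 0.006 m and angle between each of jar, bottle's own z axis and vertical below 0.1 rad and linear speed of each of jar, bottle below 0.03 m/s and horizontal distance between bottle and stand_place below 0.015 m and z of bottle in the frame of stand_place between -0.006 and 0.006 m and distance of bottle from where it was at the start of the episode above 0.1 m and horizontal distance between jar_cap and needle_tip below 0.01 m and velocity of joint carriage between -0.01 and 0.01 m/s) or (horizontal distance between bottle and carriage_place below 0.015 m and z of bottle in the frame of carriage_place between -0.006 and 0.006 m and angle between each of bottle, jar's own z axis and vertical below 0.1 rad and linear speed of each of bottle, jar below 0.03 m/s and horizontal distance between jar and stand_place below 0.015 m and z of jar in the frame of stand_place between -0.006 and 0.006 m and distance of jar from where it was at the start of the episode above 0.1 m and horizontal distance between bottle_cap and needle_tip below 0.01 m and velocity of joint carriage between -0.01 and 0.01 m/s))), for 0.2 s.
At the end, for the whole second after the job is handed in: Jar and bottle have changed discs: both upright, at rest, within 15 mm of the disc centres; the carriage is at rest with its vessel's cap centre within 10 mm, seen from above, of the needle tip (((horizontal distance between jar and carriage_place below 0.015 m and z of jar in the frame of carriage_place between -0.006 and 0.006 m and angle between each of jar, bottle's own z axis and vertical below 0.1 rad and linear speed of each of jar, bottle below 0.03 m/s and horizontal distance between bottle and stand_place below 0.015 m and z of bottle in the frame of stand_place between -0.006 and 0.006 m and distance of bottle from where it was at the start of the episode above 0.1 m and horizontal distance between jar_cap and needle_tip below 0.01 m and velocity of joint carriage between -0.01 and 0.01 m/s) or (horizontal distance between bottle and carriage_place below 0.015 m and z of bottle in the frame of carriage_place between -0.006 and 0.006 m and angle between each of bottle, jar's own z axis and vertical below 0.1 rad and linear speed of each of bottle, jar below 0.03 m/s and horizontal distance between jar and stand_place below 0.015 m and z of jar in the frame of stand_place between -0.006 and 0.006 m and distance of jar from where it was at the start of the episode above 0.1 m and horizontal distance between bottle_cap and needle_tip below 0.01 m and velocity of joint carriage between -0.01 and 0.01 m/s))); the robot touches nothing.
It fails at once if the dosing head or its needle is touched (contact force between head and anything else above 1 N).
It fails at once if the jar or the bottle is tipped over (angle between any of jar, bottle's own z axis and vertical above 0.7 rad).
It fails at once if another thing is moved by more than 30 mm (distance of any of beaker, dishes, washbottle, pen from where it was at the start of the episode above 0.03 m).
It also fails if it takes over 72 s, if anything falls off the work surface, if the arm or the gripper's body presses on something with over 40 N, if the wrist force passes 120 N, or if a joint passes its speed limit or range.

## Working session

There is one attempt and no reset: what is moved stays moved. The work goes in short steps, Python scripts to look and compute and a tool call to move; the robot and the scene stay as the last step left them, time stands still between calls to the robot, and variables do not carry over. Pictures are saved under pics/ and viewed, at most 11 in all, crops included, and the job is handed in when it is done.

Besides the shell and the picture viewer there is one more tool, called after "Call:" as name(argument=value, ...) on one line, values as JSON. drive_tool: Moves the arm, as the interface text tells. Its arguments: {"type":"object","properties":{"deltas":{"type":"array"},"claw":{"type":"number"}},"required":["deltas"]}

```bash
mkdir -p pics
python3 - <<'E'
from bench import arm,get_image
import cv2,json,numpy as np
s=arm.read_state();print(s)
for n in("scene","side","wrist"):
    d=get_image(n);cv2.imwrite(f"pics/{n}0.png",d["img"][:,:,::-1])
    np.save(f"{n}0.npy",d,allow_pickle=True)
    print({k:np.round(v,4).tolist() for k,v in d.items() if k!="img"})
E
```

```text
{'clock': 0.0, 'joints': array([ 1.54861341e+00,  3.85546735e-01,  6.62415792e-03, -5.16568325e-04,
       -1.19402392e+00, -2.58605793e-01]), 'joint_vel': array([ 0.00052477, -0.00084935, -0.00036807,  0.00047965,  0.00055223,
       -0.00064587]), 'joint_efforts': array([-2.20485908e-04, -3.92290306e+01,  1.88400882e+01,  4.18616518e+00,
       -4.55741669e-03, -2.01201338e-06]), 'position': array([173.00727805, 599.95814052, 230.22427013]), 'ee_rot': array([ 9.90146951e-01, -1.40027864e-01, -1.11598293e-04,  1.09589278e-03]), 'contact_force': array([ 0.26715957,  0.2494102 , -0.13304883]), 'wrist_torque': array([-0.00283366, -0.00506919,  0.06516641]), 'grasp_force': 0.0, 'gripper_width': 85.69627262543338}
{'fx': 490.0, 'fy': 490.0, 'cx': 315.423, 'cy': 202.9103, 'eye': [1132.4906, 936.8129, 1203.3165], 'orientation': [0.2583, 0.8869, -0.3666, -0.111]}
{'fx': 382.9183, 'fy': 382.9183, 'cx': 322.6076, 'cy': 195.1619, 'eye': [287.2341, 802.5022, 991.1865], 'orientation': [-0.1756, 0.9137, -0.3618, 0.0588]}
{'fx': 309.7069, 'fy': 309.7069, 'cx': 320.8876, 'cy': 203.426, 'mount': [[0.0002, -0.957, -0.29, 74.7443], [1.0, 0.0, 0.0005, 0.6818], [-0.0005, -0.29, 0.957, -143.8245], [0.0, 0.0, 0.0, 1.0]]}
```

View pics/scene0.png

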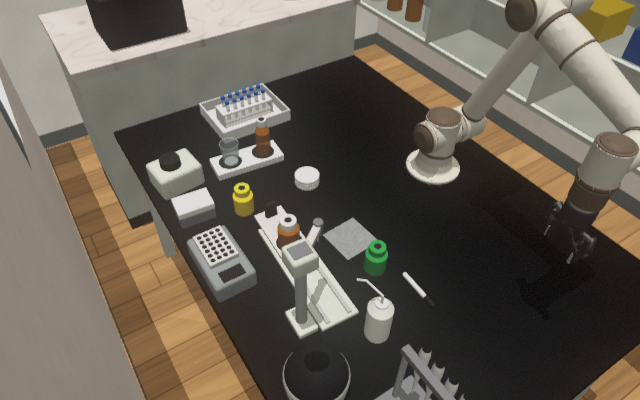

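View pics/side0.png

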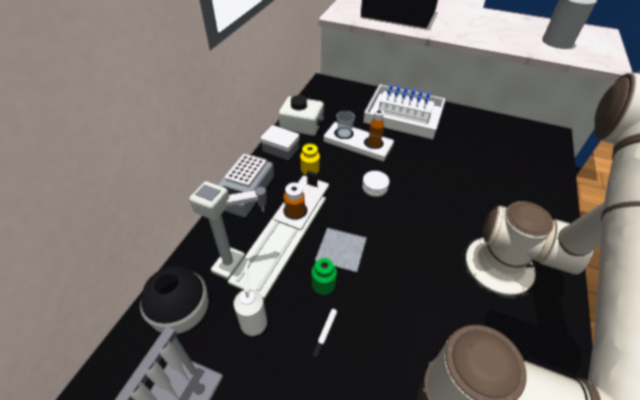

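The jar is on the carriage (scene ~288,225; side ~294,195) and the bottle is on the stand (scene ~262,140; side ~377,128). The mat is at scene (350,238). I'll enlarge these areas.

```bash
cat > h.py <<'E'
import numpy as np
from scipy.spatial.transform import Rotation as R
from scipy.optimize import least_squares
def ray(d,u,v):
    r=R.from_quat(d["orientation"]).apply([(u-d["cx"])/d["fx"],(v-d["cy"])/d["fy"],1]); return np.array(d["eye"]),r
def atz(d,u,v,z):
    e,r=ray(d,u,v); return (e+r*(z-e[2])/r[2])
def proj(d,P):
    q=R.from_quat(d["orientation"]).inv().apply(np.atleast_2d(P)-np.array(d["eye"]))
    return np.c_[d["fx"]*q[:,0]/q[:,2]+d["cx"],d["fy"]*q[:,1]/q[:,2]+d["cy"]]
def load(n): return np.load(n+".npy",allow_pickle=True).item()
E
python3 - <<'E'
import cv2
a=cv2.imread("pics/scene0.png");b=cv2.imread("pics/side0.png")
cv2.imwrite("pics/c1.png",cv2.resize(a[105:335,195:395],None,fx=2.6*1.0,fy=2.6,interpolation=cv2.INTER_CUBIC))
cv2.imwrite("pics/c2.png",cv2.resize(b[100:300,200:400],None,fx=3,fy=3,interpolation=cv2.INTER_CUBIC))
E
```

```text
(no output)
```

View pics/c1.png

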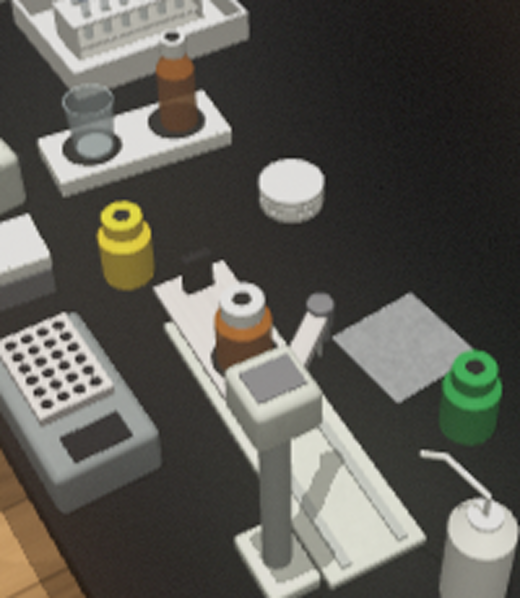

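View pics/c2.png

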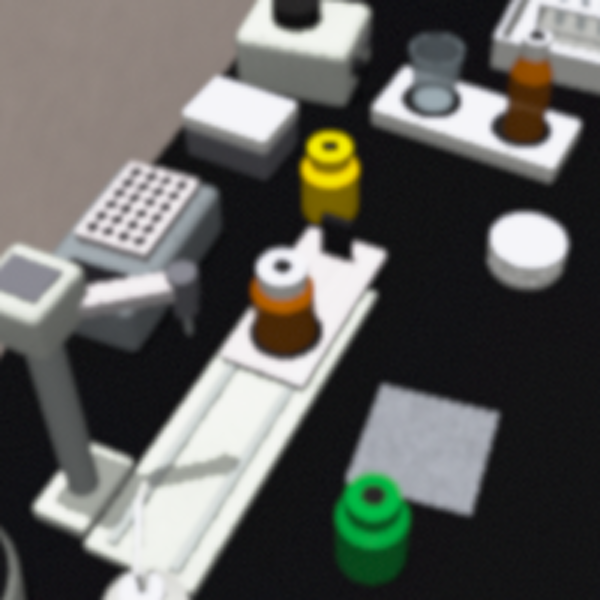

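Run:
```python
from h import *
S=load("scene0");D=load("side0")
sc=lambda p:(195+p[0]/2.6-.3,105+p[1]/2.6-.3); sd=lambda p:(200+p[0]/3-.3,100+p[1]/3-.3)
for n,a,b,z in [("jar",(241,299),(283,266),132),("bottle",(172,38),(538,39),178),("tab",(198,258),(339,221),90),("holdertop",(320,300),(182,268),291),("matL",(333,339),(383,384),3),("matT",(411,292),(499,411),3),("matR",(475,347),(470,516),3),("matB",(399,403),(347,477),3),
 ("st1",(205,94),(581,124),30),("st2",(230,130),(553,175),30),("st3",(62,187),(373,108),30),("st4",(39,143),(402,70),30),("green",(475,366),(373,495),102),("yellow",(122,213),(330,146),102),("needle",None,(191,333),210),("dish",(291,178),(528,240),38),("beakertop",(89,100),(437,52),115),("samp",(420,540),None,14),("samp2",(332,585),(85,545),14),("carr_c1",(155,287),(224,355),30),("carr_c2",(222,262),(386,254),30),("wash",(488,520),(142,585),150)]:
    print(n,*[np.round(atz(d,*f(p),z)[:2],0) if p else None for d,f,p in((S,sc,a),(D,sd,b))])
```

```text
jar [656.  53.] [656.  57.]
bottle [ 509. -383.] [ 507. -372.]
tab [647. -70.] [644. -68.]
holdertop [662. 226.] [665. 229.]
matL [536.  67.] [537.  67.]
matT [406.  53.] [409.  54.]
matR [394. 173.] [398. 189.]
matB [525. 194.] [528. 193.]
st1 [ 445. -421.] [ 442. -420.]
st2 [ 455. -328.] [ 450. -307.]
st3 [ 712. -344.] [ 709. -345.]
st4 [ 700. -448.] [ 702. -440.]
green [472. 258.] [475. 263.]
yellow [ 695. -181.] [ 698. -172.]
needle None [664. 232.]
dish [ 441. -185.] [ 446. -174.]
beakertop [ 636. -396.] [ 637. -384.]
samp [620. 366.] None
samp2 [730. 361.] [729. 365.]
carr_c1 [ 692. -108.] [703. 115.]
carr_c2 [ 598. -101.] [596. -96.]
wash [610. 449.] [606. 440.]
```

The two views agree on these positions:

| Thing | Position (x, y), mm |
|---|---|
| Jar | (656, 55) |
| Bottle | about (508, -378) |
| Tab | (646, -70) |
| Needle | (664, 230) |
| Mat centre | (466, 122) |

The sampler's y axis is about (0.05, 1). I'll raise the arm and square the yaw to it.

Call:
drive_tool(deltas=[[[0,0,-3.5],[0,0,-6.5]],[[0,0,-3.5],[0,0,-6.5]],[[0,0,0],[0,0,0]]], claw=8.5)

```text
clock: 0.45
position: [174.0, 602.7, 307.1]
ee_rot: [1.0, -0.026, 0.001, -0.005]
contact_force: [-1.0, 0.3, 0.1]
gripper_width: 85.0
grasp_force: 0.0
```

```bash
cat >> h.py <<'E'
def go(x,y,z):
    from bench import arm
    s=arm.read_state(); m=R.from_quat(s["ee_rot"])
    d=m.inv().apply(np.array([x,y,z])-s["position"])/10
    print("pos",s["position"].round(1),"xt",m.as_matrix()[:,0].round(3),"w",round(s["gripper_width"],1),"t",s["clock"],"delta cm",d.round(2))
def wray(d,st,u,v,z):
    p=np.array([u-d["cx"],v-d["cy"]]);r=np.hypot(*p);t=r/d["fx"]
    c=np.r_[p/max(r,1e-9)*np.sin(t),np.cos(t)]
    M=np.array(d["mount"]);m=R.from_quat(st["ee_rot"])
    e=m.apply(M[:3,3])+st["position"];k=m.apply(M[:3,:3]@c)
    return e+k*(z-e[2])/k[2]
E
python3 -c "
from h import *;go(466,122,300)"
```

```text
pos [174.  602.7 307.1] xt [ 0.999 -0.052  0.002] w 85.0 t 0.45 delta cm [31.66 46.49  0.29]
```

Call:
drive_tool(deltas=[[[2.6,3.8,0],[0,0,0]],[[2.6,3.8,0],[0,0,0]],[[2.6,3.8,0],[0,0,0]],[[2.6,3.8,0],[0,0,0]],[[2.6,3.8,0],[0,0,0]],[[2.6,3.8,0],[0,0,0]],[[2.6,3.8,0],[0,0,0]],[[2.6,3.8,0],[0,0,0]],[[2.6,3.8,0],[0,0,0]],[[2.6,3.8,0],[0,0,0]],[[2.0,3.0,0],[0,0,0]],[[1,2,0],[0,0,0]]])

```text
clock: 1.65
position: [440.2, 153.3, 300.8]
ee_rot: [1.0, -0.028, -0.0, 0.0]
contact_force: [-0.7, 0.1, 0.4]
gripper_width: 85.0
grasp_force: 0.0
```

```bash
python3 -c "
from h import *;go(600,55,300)"
```

```text
pos [440.2 153.3 300.8] xt [ 0.998 -0.057 -0.001] w 85.0 t 1.65 delta cm [16.51  8.9   0.08]
```

Call:
drive_tool(deltas=[[[3,1.6,0],[0,0,0]],[[4,2.1,0],[0,0,0]],[[4,2.1,0],[0,0,0]],[[3,1.6,0],[0,0,0]],[[1.5,0.8,0],[0,0,0]],[[0,0,0],[0,0,0]],[[0,0,0],[0,0,0]],[[0,0,0],[0,0,0]]])

```text
clock: 2.45
position: [589.1, 65.7, 301.4]
ee_rot: [1.0, -0.027, -0.0, -0.0]
contact_force: [-0.2, 0.4, 0.2]
gripper_width: 85.2
grasp_force: 0.0
```

Run:
```python
from h import *
from bench import arm,get_image
import cv2
go(656,55,300)
s=arm.read_state();d=get_image("wrist");d["st"]=s
np.save("w1.npy",d,allow_pickle=True);cv2.imwrite("pics/w1.png",cv2.resize(d["img"][:,:,::-1],(800,500),interpolation=cv2.INTER_CUBIC))
```

```text
pos [589.1  65.7 301.4] xt [ 0.999 -0.053 -0.   ] w 85.2 t 2.45 delta cm [6.73 0.72 0.14]
```

View pics/w1.png

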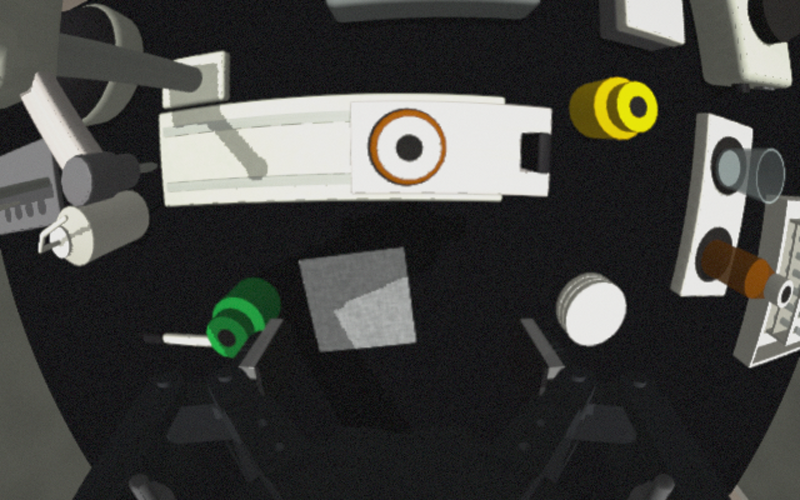

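Run:
```python
from h import *
d=load("w1")
for n,u,v,z in [("jar",409,148,132),("tabtop",536,152,90),("c1",351,102,30),("c2",350,193,30),("c3",552,109,30),("c4",549,197,30),("bot",785,292,178),("disc",717,254,30),("needle",157,167,210),("holderbot",138,167,243),("m1",299,262,3),("m2",404,247,3),("m3",416,343,3),("m4",319,352,3),("green",227,338,102),("st1",699,113,30),("st2",752,124,30),("st3",673,292,30),("st4",722,296,30)]:
    print(n,wray(d,d["st"],u/1.25,v/1.25,z).round(1)[:2])
```

```text
jar [657.   54.8]
tabtop [650.  -66.1]
c1 [708.4 111.3]
c2 [610.1 119. ]
c3 [ 696.5 -108. ]
c4 [ 596.7 -103.7]
bot [ 512.5 -382.2]
disc [ 513.6 -393.4]
needle [664.6 230.4]
holderbot [666.7 221.9]
m1 [526.4 193.7]
m2 [538.5  63.9]
m3 [407.5  54.8]
m4 [398.3 185.5]
green [474.5 260.8]
st1 [ 710.1 -332.4]
st2 [ 708.8 -454.1]
st3 [ 462.  -311.7]
st4 [ 443.7 -426.2]
```

Wrist view: jar septum at (409,148), which gives (657, 55). The carriage axis slope is 0.057, the needle is at (664.6, 230) and the mat centre at (468, 124). These match the other views, so I'm going for the jar's cap.

Call:
drive_tool(deltas=[[[2.5,0.3,0],[0,0,0]],[[2.7,0.3,0],[0,0,0]],[[1.5,0.1,1],[0,0,0]],[[0,0,4],[0,0,0]],[[0,0,4],[0,0,0]],[[0,0,2],[0,0,0]],[[0,0,0],[0,0,0]],[[0,0,0],[0,0,0]]])

```text
clock: 3.3
position: [656.7, 55.3, 192.6]
ee_rot: [1.0, -0.026, 0.001, 0.0]
contact_force: [0.8, -0.1, 0.9]
gripper_width: 85.3
grasp_force: 0.0
```

```bash
python3 -c "
from h import *;go(656.5,55,105)"
```

```text
pos [656.7  55.3 192.6] xt [ 0.999 -0.053  0.002] w 85.3 t 3.3 delta cm [-0.04  0.03  8.76]
```

Call:
drive_tool(deltas=[[[0,0,3],[0,0,0]],[[0,0,3],[0,0,0]],[[0,0,1.8],[0,0,0]],[[0,0,0.9],[0,0,0]],[[0,0,0],[0,0,0]],[[0,0,0],[0,0,0]],[[0,0,0],[0,0,0]]])

```text
clock: 4.0
position: [657.6, 55.0, 106.4]
ee_rot: [1.0, -0.027, 0.002, -0.0]
contact_force: [-0.3, -0.0, 0.5]
gripper_width: 84.9
grasp_force: 0.0
```

Call:
drive_tool(deltas=[[[0,0,0],[0,0,0]],[[0,0,0],[0,0,0]],[[0,0,0],[0,0,0]],[[0,0,0],[0,0,0]],[[0,0,0],[0,0,0]],[[0,0,0],[0,0,0]],[[0,0,0],[0,0,0]],[[0,0,0],[0,0,0]],[[0,0,0],[0,0,0]],[[0,0,0],[0,0,0]]], claw=4)

```text
clock: 5.0
position: [657.2, 54.9, 105.3]
ee_rot: [1.0, -0.027, 0.001, -0.0]
contact_force: [0.1, 0.7, 6.5]
gripper_width: 50.4
grasp_force: 62.6
```

Call:
drive_tool(deltas=[[[0,0,-2],[0,0,0]],[[0,0,-3],[0,0,0]],[[0,0,-3],[0,0,0]],[[-2,-0.6,-1],[0,0,0]],[[-4,-1.2,0],[0,0,0]],[[-4,-1.2,0],[0,0,0]],[[-4,-1.2,0],[0,0,0]],[[-3.2,-1.0,0],[0,0,0]],[[-2,-0.7,0],[0,0,0]],[[0,0,0],[0,0,0]],[[0,0,0],[0,0,0]],[[0,0,0],[0,0,0]]])

```text
clock: 6.2
position: [468.2, 123.7, 193.7]
ee_rot: [1.0, -0.027, -0.0, 0.0]
contact_force: [0.1, -0.9, -2.8]
gripper_width: 50.5
grasp_force: 63.1
```

Run:
```python
from h import *
from bench import arm,get_image
import cv2
go(468,124,78.5)
S=get_image("scene");D=get_image("side")
np.save("scene1.npy",S,allow_pickle=True);np.save("side1.npy",D,allow_pickle=True)
a=cv2.resize(S["img"][190:350,240:370,::-1],None,fx=3,fy=3,interpolation=cv2.INTER_CUBIC)
b=cv2.resize(D["img"][150:310,220:350,::-1],None,fx=3,fy=3,interpolation=cv2.INTER_CUBIC)
cv2.imwrite("pics/c3.png",np.hstack([a,b]))
s=arm.read_state();d=get_image("wrist");d["st"]=s
np.save("w2.npy",d,allow_pickle=True)
```

```text
pos [468.2 123.7 193.7] xt [ 0.999 -0.055 -0.001] w 50.5 t 6.2 delta cm [-1.000e-02 -4.000e-02  1.152e+01]
```

View pics/c3.png

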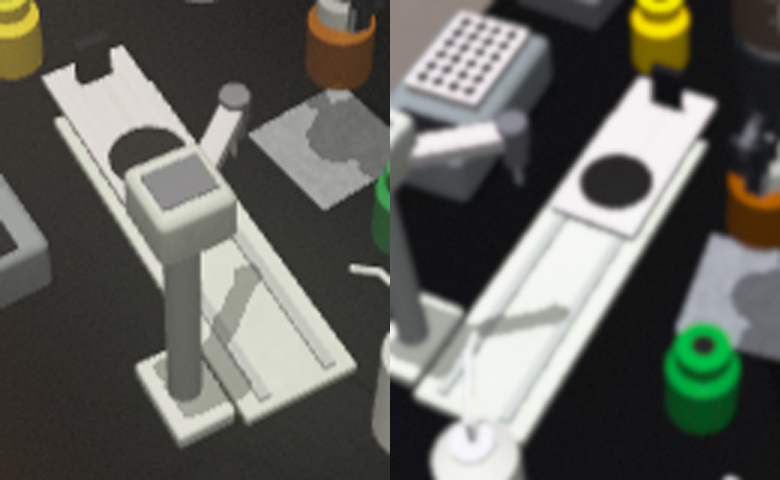

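The jar is held over the mat and the empty carriage disc is in view, centred at side pixel (295.2, 210.5). I'm setting the jar down.

Call:
drive_tool(deltas=[[[0,0,3.5],[0,0,0]],[[0,0,3.5],[0,0,0]],[[0,0,2.5],[0,0,0]],[[0,0,1],[0,0,0]],[[0,0,0.6],[0,0,0]],[[0,0,0.3],[0,0,0]],[[0,0,0.1],[0,0,0]],[[0,0,0],[0,0,0]],[[0,0,0],[0,0,0]]])

```text
clock: 7.25
position: [468.4, 124.3, 80.2]
ee_rot: [1.0, -0.027, 0.001, -0.001]
contact_force: [0.5, 0.0, -2.7]
gripper_width: 50.2
grasp_force: 63.2
```

Run:
```python
from h import *
import cv2
go(468,124,78.5)
D=load("side1");g=D["img"].astype(int).sum(2)
# dark disc blob around the seen centre
m=(g<200).astype(np.uint8)[195:230,275:318]
n,l,st,c=cv2.connectedComponentsWithStats(m)
k=l[15,20];print(st[k],c[k]+[275,195],atz(D,*(c[k]+[275,195]),30))
```

```text
pos [468.4 124.3  80.2] xt [ 0.999 -0.054  0.002] w 50.2 t 7.25 delta cm [-0.04  0.03  0.17]
[ 10   8  21  16 268] [295.         210.05970149] [655.36341266  58.16452333  30.        ]
```

Call:
drive_tool(deltas=[[[0,0,0.15],[0,0,0]],[[0,0,0.05],[0,0,0]],[[0,0,0],[0,0,0]]])

```text
clock: 7.55
position: [468.6, 124.3, 78.3]
ee_rot: [1.0, -0.027, 0.001, -0.0]
contact_force: [-0.6, -0.1, 5.8]
gripper_width: 50.4
grasp_force: 64.0
```

Call:
drive_tool(deltas=[[[0,0,0],[0,0,0]],[[0,0,0],[0,0,0]],[[0,0,0],[0,0,0]],[[0,0,0],[0,0,0]],[[0,0,0],[0,0,0]],[[0,0,0],[0,0,0]]], claw=8.5)

```text
clock: 8.15
position: [467.9, 123.9, 77.3]
ee_rot: [1.0, -0.027, -0.0, 0.0]
contact_force: [-0.1, 0.7, 0.7]
gripper_width: 85.0
grasp_force: 0.0
```

```bash
python3 -c "
from h import *;go(450,-380,300)"
```

```text
pos [467.9 123.9  77.3] xt [ 0.999 -0.054 -0.   ] w 85.0 t 8.15 delta cm [  0.93  50.42 -22.27]
```

Call:
drive_tool(deltas=[[[0,0,-3],[0,0,0]],[[0,0,-4],[0,0,0]],[[0,0,-4],[0,0,0]],[[0,0,-4],[0,0,0]],[[0,1.5,-4],[0,0,0]],[[0,3,-3],[0,0,0]],[[0,4.5,0],[0,0,0]],[[0,4.5,0],[0,0,0]],[[0,4.5,0],[0,0,0]],[[0,4.5,0],[0,0,0]],[[0,4.5,0],[0,0,0]],[[0,4.5,0],[0,0,0]]])

```text
clock: 9.35
position: [450.4, -192.3, 297.5]
ee_rot: [1.0, -0.027, 0.0, -0.0]
contact_force: [0.6, -0.2, 0.5]
gripper_width: 85.1
grasp_force: 0.0
```

Call:
drive_tool(deltas=[[[0,4.5,0],[0,0,0]],[[0,4.5,0],[0,0,0]],[[0.5,4.5,0],[0,0,0]],[[0.5,3,0],[0,0,0]],[[0,1.5,0],[0,0,0]],[[0,0,0],[0,0,0]],[[0,0,0],[0,0,0]],[[0,0,0],[0,0,0]],[[0,0,0],[0,0,0]]])

```text
clock: 10.25
position: [451.4, -369.8, 297.8]
ee_rot: [1.0, -0.026, 0.0, 0.0]
contact_force: [-0.7, 0.3, -0.2]
gripper_width: 85.1
grasp_force: 0.0
```

Run:
```python
from h import *
from bench import arm,get_image
import cv2
go(510,-378,300)
s=arm.read_state();d=get_image("wrist");d["st"]=s
np.save("w3.npy",d,allow_pickle=True);cv2.imwrite("pics/w3.png",cv2.resize(d["img"][:,:,::-1],(800,500),interpolation=cv2.INTER_CUBIC))
```

```text
pos [ 451.4 -369.8  297.8] xt [ 0.999 -0.052  0.001] w 85.1 t 10.25 delta cm [ 5.9   0.52 -0.21]
```

View pics/w3.png

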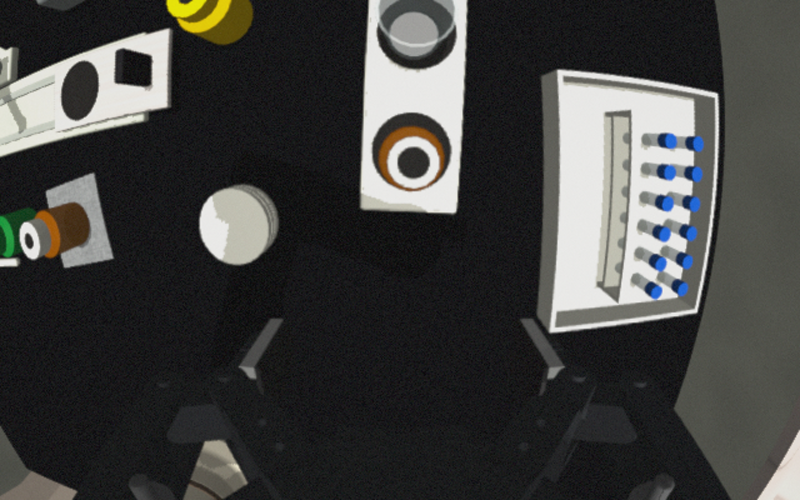

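Wrist view: the bottle's septum is at (413,163), the disc centre is near (412,151), and the stand's near edge corners are at (361,209) and (456,213).

Run:
```python
from h import *
d=load("w3")
for n,u,v,z in [("bot",413,163,178),("discL",372,152,30),("discR",451,152,30),("discTop",412,112,30),("st3",361,207,30),("st4",456,211,30),("jarheld",31,240,105),("rackedge",545,200,50)]:
    print(n,wray(d,d["st"],u/1.25,v/1.25,z).round(1)[:2])
```

```text
bot [ 510.1 -381.9]
discL [ 515.4 -343.5]
discR [ 511.5 -426.9]
discTop [ 555.6 -387.7]
st3 [ 456.9 -327.8]
st4 [ 447.3 -430.4]
jarheld [469.4 118.7]
rackedge [ 459.9 -525.4]
```

Call:
drive_tool(deltas=[[[2,0.3,0],[0,0,0]],[[2.5,0.4,0],[0,0,0]],[[1.3,0.2,2],[0,0,0]],[[0,0,4],[0,0,0]],[[0,0,4],[0,0,0]],[[0,0,2],[0,0,0]],[[0,0,1],[0,0,0]],[[0,0,0],[0,0,0]],[[0,0,0],[0,0,0]],[[0,0,0],[0,0,0]]])

```text
clock: 11.3
position: [509.7, -383.4, 169.4]
ee_rot: [1.0, -0.027, 0.002, 0.001]
contact_force: [-0.1, -1.1, 0.5]
gripper_width: 85.1
grasp_force: 0.0
```

```bash
python3 -c "
from h import *;go(510.5,-382,150)"
```

```text
pos [ 509.7 -383.4  169.4] xt [ 0.999 -0.053  0.003] w 85.1 t 11.3 delta cm [ 0.07 -0.15  1.94]
```

Call:
drive_tool(deltas=[[[0.1,-0.1,1],[0,0,0]],[[0,0,0.9],[0,0,0]],[[0,0,0],[0,0,0]],[[0,0,0],[0,0,0]],[[0,0,0],[0,0,0]]])

```text
clock: 11.8
position: [509.9, -382.2, 148.4]
ee_rot: [1.0, -0.027, 0.0, 0.0]
contact_force: [-0.5, 1.4, 0.2]
gripper_width: 84.4
grasp_force: 0.0
```

Call:
drive_tool(deltas=[[[0,0,0],[0,0,0]],[[0,0,0],[0,0,0]],[[0,0,0],[0,0,0]],[[0,0,0],[0,0,0]],[[0,0,0],[0,0,0]],[[0,0,0],[0,0,0]],[[0,0,0],[0,0,0]],[[0,0,0],[0,0,0]],[[0,0,0],[0,0,0]],[[0,0,0],[0,0,0]],[[0,0,0],[0,0,0]]], claw=2.4)

```text
clock: 12.9
position: [510.0, -382.1, 148.7]
ee_rot: [1.0, -0.027, 0.0, 0.0]
contact_force: [0.5, 1.5, 4.4]
gripper_width: 34.7
grasp_force: 60.3
```

Call:
drive_tool(deltas=[[[0,0,-2],[0,0,0]],[[0,0,-3],[0,0,0]],[[0,0,-3.6],[0,0,0]],[[0.4,-1.5,0],[0,0,0]],[[0.8,-3,0],[0,0,0]],[[1.1,-4,0],[0,0,0]],[[1.1,-4,0],[0,0,0]],[[1.1,-4,0],[0,0,0]],[[1.1,-4,0],[0,0,0]],[[1.1,-4,0],[0,0,0]],[[1.1,-4,0],[0,0,0]],[[1.1,-4,0],[0,0,0]]])

```text
clock: 14.1
position: [614.9, -60.2, 231.4]
ee_rot: [1.0, -0.027, -0.003, -0.0]
contact_force: [0.8, -0.6, -3.9]
gripper_width: 34.8
grasp_force: 60.7
```

Call:
drive_tool(deltas=[[[1.1,-4,0],[0,0,0]],[[1.1,-4,0],[0,0,0]],[[0.8,-2.6,0],[0,0,0]],[[0.3,-1.2,0],[0,0,0]],[[0,0,0],[0,0,0]],[[0,0,0],[0,0,0]],[[0,0,0],[0,0,0]],[[0,0,0],[0,0,0]]])

```text
clock: 14.9
position: [655.0, 52.4, 234.4]
ee_rot: [1.0, -0.028, -0.0, 0.0]
contact_force: [0.1, -0.1, -3.5]
gripper_width: 34.4
grasp_force: 60.8
```

Run:
```python
from h import *
from bench import arm,get_image
import cv2
go(656.5,55.3,149)
D=get_image("side");np.save("side2.npy",D,allow_pickle=True)
g=D["img"].astype(int).sum(2)
m=(g<200).astype(np.uint8)[133:155,358:392]
n,l,st,c=cv2.connectedComponentsWithStats(m)
for k in range(1,n):print(st[k],c[k]+[358,133],atz(D,*(c[k]+[358,133]),30)[:2])
```

```text
pos [655.   52.4 234.4] xt [ 0.998 -0.056 -0.   ] w 34.4 t 14.9 delta cm [ 0.13 -0.29  8.54]
[18  0 16  5 49] [385.55102041 134.34693878] [ 481.93763696 -450.00364159]
[  7   5  18  10 137] [373.39416058 142.45985401] [ 513.16005616 -381.11063173]
[30 16  4  6 15] [390.06666667 152.13333333] [ 437.24827121 -349.48529176]
[ 0 20  4  2  5] [359.2 153.8] [ 544.47948706 -294.24793865]
```

Call:
drive_tool(deltas=[[[0.1,-0.3,2],[0,0,0]],[[0,0,3],[0,0,0]],[[0,0,2],[0,0,0]],[[0,0,0.8],[0,0,0]],[[0,0,0.4],[0,0,0]],[[0,0,0.2],[0,0,0]],[[0,0,0],[0,0,0]],[[0,0,0],[0,0,0]],[[0,0,0],[0,0,0]]])

```text
clock: 15.85
position: [657.0, 56.8, 151.3]
ee_rot: [1.0, -0.027, 0.001, -0.0]
contact_force: [-0.1, -0.8, -3.8]
gripper_width: 34.4
grasp_force: 60.7
```

```bash
python3 -c "
from h import *;go(656.5,55.3,148.5)"
```

```text
pos [657.   56.8 151.3] xt [ 0.999 -0.054  0.002] w 34.4 t 15.85 delta cm [-0.04  0.15  0.28]
```

Call:
drive_tool(deltas=[[[0,0.1,0.15],[0,0,0]],[[0,0,0.1],[0,0,0]],[[0,0,0.05],[0,0,0]],[[0,0,0],[0,0,0]]])

```text
clock: 16.25
position: [657.1, 55.7, 148.7]
ee_rot: [1.0, -0.027, 0.001, 0.0]
contact_force: [-0.6, -0.4, 2.5]
gripper_width: 34.5
grasp_force: 61.5
```

Call:
drive_tool(deltas=[[[0,0,0],[0,0,0]],[[0,0,0],[0,0,0]],[[0,0,0],[0,0,0]],[[0,0,0],[0,0,0]],[[0,0,0],[0,0,0]],[[0,0,0],[0,0,0]],[[0,0,0],[0,0,0]]], claw=8.5)

```text
clock: 16.95
position: [656.5, 55.7, 147.3]
ee_rot: [1.0, -0.027, -0.0, 0.0]
contact_force: [-0.6, -0.3, -0.1]
gripper_width: 85.2
grasp_force: 0.0
```

Call:
drive_tool(deltas=[[[0,0,-1],[0,0,0]],[[0,0,-3],[0,0,0]],[[0,0,-3],[0,0,0]],[[0,0,-2],[0,0,0]],[[-3,0,0],[0,0,0]],[[-4,0,0],[0,0,0]],[[-4,-2,0],[0,0,0]],[[-3.3,-2,0],[0,0,0]],[[-3,-1.5,0],[0,0,0]],[[-1.7,-0.8,0],[0,0,0]],[[0,0,0],[0,0,0]],[[0,0,0],[0,0,0]]])

```text
clock: 18.15
position: [470.6, 129.1, 238.4]
ee_rot: [1.0, -0.026, 0.001, -0.0]
contact_force: [0.8, -0.3, 0.3]
gripper_width: 84.8
grasp_force: 0.0
```

Run:
```python
from h import *
from bench import arm,get_image
import cv2
go(468.3,124,78)
s=arm.read_state();d=get_image("wrist");d["st"]=s
np.save("w4.npy",d,allow_pickle=True);cv2.imwrite("pics/w4.png",cv2.resize(d["img"][:,:,::-1],(800,500),interpolation=cv2.INTER_CUBIC))
```

```text
pos [470.6 129.1 238.4] xt [ 0.999 -0.053  0.002] w 84.8 t 18.15 delta cm [-0.24  0.53 16.04]
```

View pics/w4.png

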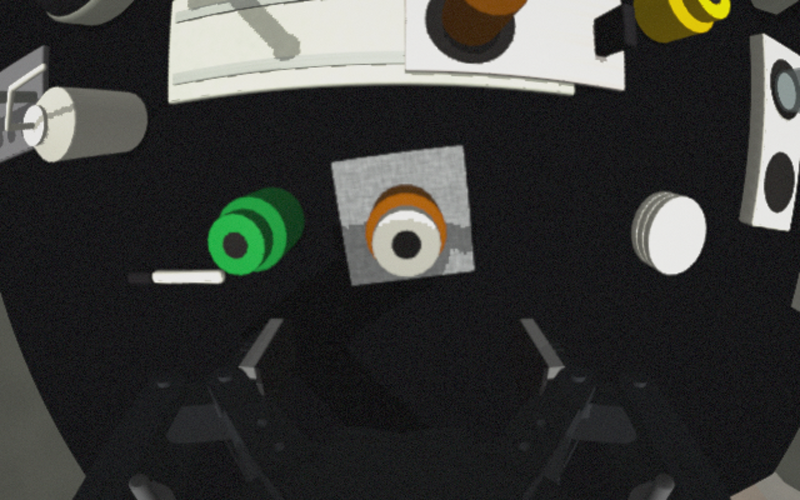

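The jar stands on the mat with its septum at (407,244). The bottle stands on the carriage disc.

Run:
```python
from h import *
d=load("w4")
print(wray(d,d["st"],407/1.25,244/1.25,105).round(1))
for u,v in[(753,180),(807,180),(779,152),(779,213)]:print(wray(d,d["st"],u/1.25,v/1.25,30).round(1))
```

```text
[469.1 123.9 105. ]
[ 513.4 -319.3   30. ]
[ 521.3 -471.5   30. ]
[ 554.5 -380.6   30. ]
[ 470.9 -394.5   30. ]
```

Call:
drive_tool(deltas=[[[-0.2,0.5,3],[0,0,0]],[[0,0,4],[0,0,0]],[[0,0,4],[0,0,0]],[[0,0,3],[0,0,0]],[[0,0,1.4],[0,0,0]],[[0,0,0.5],[0,0,0]],[[0,0,0],[0,0,0]],[[0,0,0],[0,0,0]],[[0,0,0],[0,0,0]]])

```text
clock: 19.1
position: [468.9, 124.3, 79.4]
ee_rot: [1.0, -0.027, 0.001, -0.001]
contact_force: [-0.6, 0.5, 0.4]
gripper_width: 85.3
grasp_force: 0.0
```

Call:
drive_tool(deltas=[[[0,0,0],[0,0,0]],[[0,0,0],[0,0,0]],[[0,0,0],[0,0,0]],[[0,0,0],[0,0,0]],[[0,0,0],[0,0,0]],[[0,0,0],[0,0,0]],[[0,0,0],[0,0,0]],[[0,0,0],[0,0,0]],[[0,0,0],[0,0,0]],[[0,0,0],[0,0,0]]], claw=4)

```text
clock: 20.1
position: [468.6, 124.4, 79.3]
ee_rot: [1.0, -0.027, 0.001, -0.0]
contact_force: [-1.6, 0.4, 6.4]
gripper_width: 50.4
grasp_force: 61.9
```

Call:
drive_tool(deltas=[[[0,0,-2],[0,0,0]],[[0,0,-3],[0,0,0]],[[0,0,-3],[0,0,0]],[[0,0,-2],[0,0,0]],[[0.2,1.5,0],[0,0,0]],[[0.4,3,0],[0,0,0]],[[0.6,4,0],[0,0,0]],[[0.6,4,0],[0,0,0]],[[0.6,4,0],[0,0,0]],[[0.6,4,0],[0,0,0]],[[0.6,4,0],[0,0,0]],[[0.6,4,0],[0,0,0]]])

```text
clock: 21.3
position: [492.5, -164.9, 176.1]
ee_rot: [1.0, -0.027, -0.002, -0.0]
contact_force: [0.8, 0.9, -3.3]
gripper_width: 50.2
grasp_force: 63.4
```

Call:
drive_tool(deltas=[[[0.6,4,0],[0,0,0]],[[0.6,4,0],[0,0,0]],[[0.6,4,0],[0,0,0]],[[0.6,4,0],[0,0,0]],[[0.4,3,0],[0,0,0]],[[0.2,2,0],[0,0,0]],[[0,1,0],[0,0,0]],[[0,0,0],[0,0,0]],[[0,0,0],[0,0,0]],[[0,0,0],[0,0,0]]])

```text
clock: 22.3
position: [512.4, -383.1, 178.1]
ee_rot: [1.0, -0.026, -0.0, -0.0]
contact_force: [0.1, 0.6, -2.5]
gripper_width: 50.1
grasp_force: 63.5
```

```bash
python3 -c "
from h import *;go(513.5,-384.5,105)"
```

```text
pos [ 512.4 -383.1  178.1] xt [ 0.999 -0.053 -0.001] w 50.1 t 22.3 delta cm [0.12 0.14 7.31]
```

Call:
drive_tool(deltas=[[[0.1,0.1,2],[0,0,0]],[[0,0,2],[0,0,0]],[[0,0,1.5],[0,0,0]],[[0,0,0.8],[0,0,0]],[[0,0,0.4],[0,0,0]],[[0,0,0.2],[0,0,0]],[[0,0,0],[0,0,0]],[[0,0,0],[0,0,0]],[[0,0,0],[0,0,0]]])

```text
clock: 23.2
position: [513.9, -385.4, 110.0]
ee_rot: [1.0, -0.027, 0.001, 0.0]
contact_force: [-0.5, 0.5, -2.8]
gripper_width: 50.4
grasp_force: 63.5
```

```bash
python3 -c "
from h import *;go(513.5,-384.5,106)"
```

```text
pos [ 513.9 -385.4  110. ] xt [ 0.999 -0.054  0.001] w 50.4 t 23.2 delta cm [-0.04 -0.09  0.4 ]
```

Call:
drive_tool(deltas=[[[0,-0.1,0.2],[0,0,0]],[[0,0,0.1],[0,0,0]],[[0,0,0.1],[0,0,0]],[[0,0,0],[0,0,0]],[[0,0,0],[0,0,0]]])

```text
clock: 23.7
position: [513.9, -384.2, 106.4]
ee_rot: [1.0, -0.027, 0.0, 0.0]
contact_force: [-2.2, 3.7, 5.6]
gripper_width: 50.5
grasp_force: 64.2
```

Call:
drive_tool(deltas=[[[0,0,0],[0,0,0]],[[0,0,0],[0,0,0]],[[0,0,0],[0,0,0]],[[0,0,0],[0,0,0]],[[0,0,0],[0,0,0]],[[0,0,0],[0,0,0]],[[0,0,0],[0,0,0]]], claw=8.5)

```text
clock: 24.4
position: [513.6, -384.3, 105.3]
ee_rot: [1.0, -0.027, -0.0, 0.0]
contact_force: [0.3, 0.1, 0.1]
gripper_width: 85.0
grasp_force: 0.0
```

Call:
drive_tool(deltas=[[[0,0,-1],[0,0,0]],[[0,0,-3],[0,0,0]],[[0,0,-4],[0,0,0]],[[0,0,-4],[0,0,0]],[[0,-1.5,-3],[0,0,0]],[[0,-3,0],[0,0,0]],[[0.5,-4,0],[0,0,0]],[[0.5,-4,0],[0,0,0]],[[0.5,-4,0],[0,0,0]],[[0.5,-3,0],[0,0,0]],[[0,0,0],[0,0,0]],[[0,0,0],[0,0,0]]])

```text
clock: 25.6
position: [544.3, -190.2, 256.2]
ee_rot: [1.0, -0.026, 0.001, 0.0]
contact_force: [-0.5, 0.9, -0.3]
gripper_width: 85.0
grasp_force: 0.0
```

Run:
```python
from h import *
from bench import arm,get_image
import cv2
go(649,-75,240)
s=arm.read_state();d=get_image("wrist");d["st"]=s
np.save("w5.npy",d,allow_pickle=True);cv2.imwrite("pics/w5.png",cv2.resize(d["img"][:,:,::-1],(800,500),interpolation=cv2.INTER_CUBIC))
```

```text
pos [ 544.3 -190.2  256.2] xt [ 0.999 -0.052  0.001] w 85.0 t 25.6 delta cm [  9.85 -12.05   1.63]
```

View pics/w5.png

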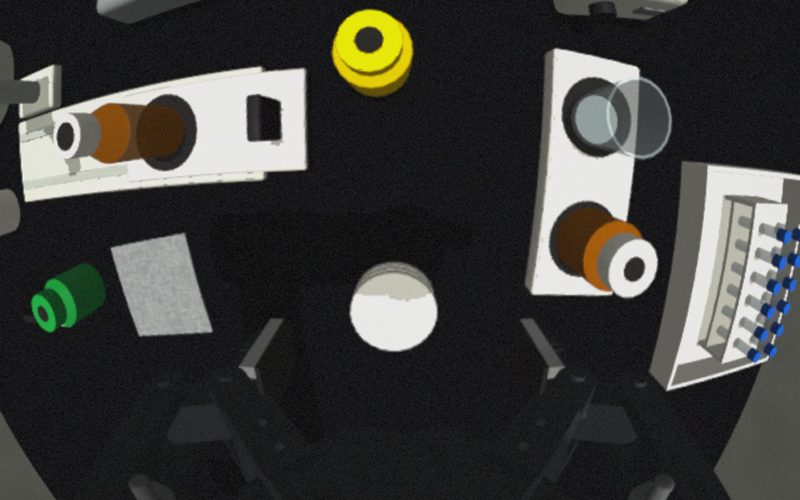

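Run:
```python
from h import *
d=load("w5")
for n,u,v,z in[("jar",634,270,132),("bot",68,135,178),("tab",254,117,90),("c3",305,69,30),("c4",306,169,30),("bdiscR",196,131,30)]:print(n,wray(d,d["st"],u/1.25,v/1.25,z).round(1))
```

```text
jar [ 513.8 -385.2  132. ]
bot [658.1  53.2 178. ]
tab [649.4 -75.4  90. ]
c3 [ 696.4 -107.4   30. ]
c4 [ 598.1 -101.8   30. ]
bdiscR [651.1  15.5  30. ]
```

Both vessels are well placed: jar at (514, -385) and bottle cap at about (657, 55). The tab is at (649, -75), so I'll pinch it next.

Call:
drive_tool(deltas=[[[2,-2.5,0],[0,0,0]],[[3,-3.6,0],[0,0,0]],[[3,-3.6,0],[0,0,0]],[[1.4,-1.8,2],[0,0,0]],[[0.4,-0.5,4],[0,0,0]],[[0,0,4],[0,0,0]],[[0,0,3],[0,0,0]],[[0,0,1],[0,0,0]],[[0,0,0],[0,0,0]],[[0,0,0],[0,0,0]],[[0,0,0],[0,0,0]]], claw=6)

```text
clock: 26.75
position: [649.8, -76.5, 117.8]
ee_rot: [1.0, -0.027, 0.002, -0.0]
contact_force: [0.3, -0.4, 0.4]
gripper_width: 59.9
grasp_force: 0.0
```

```bash
python3 -c "
from h import *;go(649.2,-75,60)"
```

```text
pos [649.8 -76.5 117.8] xt [ 0.999 -0.054  0.004] w 59.9 t 26.75 delta cm [-0.1  -0.14  5.78]
```

Call:
drive_tool(deltas=[[[0,-0.1,2],[0,0,0]],[[0,0,2],[0,0,0]],[[0,0,1.2],[0,0,0]],[[0,0,0.3],[0,0,0]],[[0,0,0],[0,0,0]],[[0,0,0],[0,0,0]]])

```text
clock: 27.35
position: [649.4, -75.1, 61.6]
ee_rot: [1.0, -0.027, 0.001, 0.0]
contact_force: [-0.5, -0.7, -0.1]
gripper_width: 59.9
grasp_force: 0.0
```

Call:
drive_tool(deltas=[[[0,0,0],[0,0,0]],[[0,0,0],[0,0,0]],[[0,0,0],[0,0,0]],[[0,0,0],[0,0,0]],[[0,0,0],[0,0,0]],[[0,0,0],[0,0,0]],[[0,0,0],[0,0,0]],[[0,0,0],[0,0,0]],[[0,0,0],[0,0,0]]], claw=0.6)

```text
clock: 28.25
position: [648.8, -73.2, 61.0]
ee_rot: [1.0, -0.027, 0.001, -0.001]
contact_force: [-1.3, 6.2, 3.5]
gripper_width: 12.8
grasp_force: 60.6
```

Call:
drive_tool(deltas=[[[0,-0.3,0],[0,0,0]],[[0,-0.6,0],[0,0,0]],[[0,-0.9,0],[0,0,0]],[[0,-1.2,0],[0,0,0]],[[0,-1.2,0],[0,0,0]],[[0,-1.2,0],[0,0,0]],[[0,-1.2,0],[0,0,0]],[[0,-1.2,0],[0,0,0]],[[0,-1.2,0],[0,0,0]],[[0,-1.2,0],[0,0,0]],[[0,-1.2,0],[0,0,0]],[[0,-1.2,0],[0,0,0]]])

```text
clock: 29.45
position: [655.6, 51.9, 61.0]
ee_rot: [1.0, -0.027, 0.001, 0.0]
contact_force: [-0.3, -4.1, 4.7]
gripper_width: 13.2
grasp_force: 60.9
```

Call:
drive_tool(deltas=[[[0,-1.2,0],[0,0,0]],[[0,-1,0],[0,0,0]],[[0,-0.8,0],[0,0,0]],[[0,-0.6,0],[0,0,0]],[[0,-0.4,0],[0,0,0]],[[0,-0.4,0],[0,0,0]],[[0,-0.2,0],[0,0,0]],[[0,0,0],[0,0,0]],[[0,0,0],[0,0,0]],[[0,0,0],[0,0,0]]])

```text
clock: 30.45
position: [658.2, 98.3, 61.0]
ee_rot: [1.0, -0.027, 0.001, -0.0]
contact_force: [-0.5, -0.3, 5.4]
gripper_width: 13.0
grasp_force: 60.9
```

Run:
```python
from h import *
from bench import arm,get_image
import cv2
go(658.7,102,60)
o=[]
for n,(y,x) in(("scene",(195,285)),("side",(150,225))):
    d=get_image(n);np.save(n+"3.npy",d,allow_pickle=True)
    o.append(cv2.resize(d["img"][y:y+120,x:x+80,::-1],None,fx=5,fy=5,interpolation=cv2.INTER_CUBIC))
cv2.imwrite("pics/c5.png",np.hstack(o))
```

```text
pos [658.2  98.3  61. ] xt [ 0.999 -0.053  0.002] w 13.0 t 30.45 delta cm [ 0.03 -0.37  0.1 ]
```

View pics/c5.png

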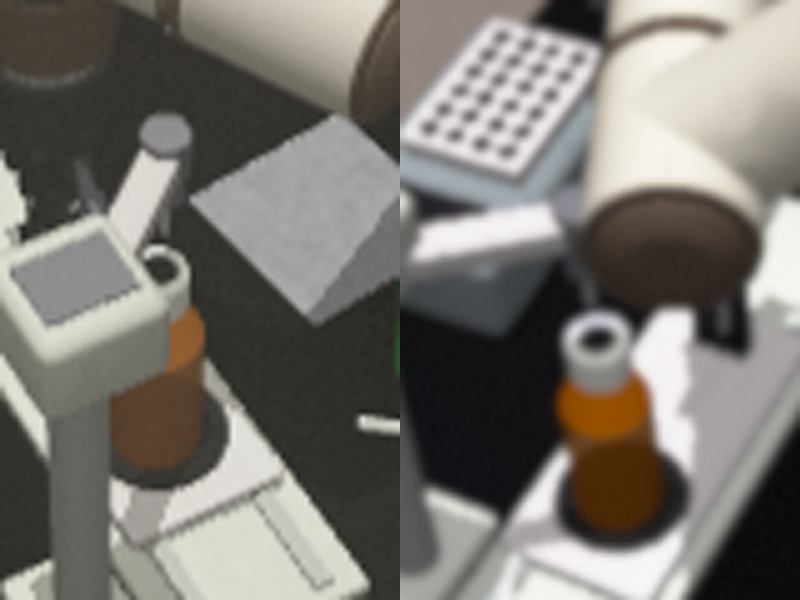

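Scene crop: septum at (163,266), needle tip near (163,235). Side crop: septum at (197,340), tip near (192,303).

Run:
```python
from h import *
S=load("scene3");D=load("side3")
f=lambda d,x,y,p,z:atz(d,x+p[0]/5-.4,y+p[1]/5-.4,z).round(1)[:2]
for d,x,y,a,b,h in((S,285,195,(163,266),(163,235),(166,135)),(D,225,150,(197,340),(192,303),(175,190))):
    print("sept",f(d,x,y,a,178),"tip",f(d,x,y,b,210),"holdertop",f(d,x,y,h,291))
```

```text
sept [660.8 224. ] tip [663.9 228.3] holdertop [664.8 230.9]
sept [666.1 229.9] tip [665.5 230.5] holdertop [669.1 225.7]
```

The bottle cap is about 3 mm short of the needle, so I'll advance a little and let go.

Call:
drive_tool(deltas=[[[0,-0.1,0],[0,0,0]],[[0,-0.1,0],[0,0,0]],[[0,-0.1,0],[0,0,0]],[[0,0,0],[0,0,0]],[[0,0,0],[0,0,0]],[[0,0,0],[0,0,0]],[[0,0,0],[0,0,0]]])

```text
clock: 31.25
position: [658.3, 100.7, 61.0]
ee_rot: [1.0, -0.027, 0.001, -0.0]
contact_force: [0.4, -1.3, 5.5]
gripper_width: 13.0
grasp_force: 61.0
```

Call:
drive_tool(deltas=[[[0,0,0],[0,0,0]],[[0,0,0],[0,0,0]],[[0,0,0],[0,0,0]],[[0,0,0],[0,0,0]],[[0,0,0],[0,0,0]],[[0,0,0],[0,0,0]]], claw=5)

```text
clock: 31.85
position: [657.8, 99.7, 60.2]
ee_rot: [1.0, -0.027, -0.0, -0.0]
contact_force: [-0.4, 1.0, -0.0]
gripper_width: 50.3
grasp_force: 0.0
```

Call:
drive_tool(deltas=[[[0,0,-1],[0,0,0]],[[0,0,-2],[0,0,0]],[[0,0,-3],[0,0,0]],[[0,1,-3],[0,0,0]],[[0,2,-3],[0,0,0]],[[0,3,0],[0,0,0]],[[0,4,0],[0,0,0]],[[0,4,0],[0,0,0]],[[0,3,0],[0,0,0]],[[0,1,0],[0,0,0]],[[0,0,0],[0,0,0]],[[0,0,0],[0,0,0]]])

```text
clock: 33.05
position: [648.4, -79.5, 180.7]
ee_rot: [1.0, -0.027, 0.0, -0.0]
contact_force: [-0.9, -0.4, -0.7]
gripper_width: 50.3
grasp_force: 0.0
```

Run:
```python
from h import *
from bench import arm,get_image
import cv2
go(658.7,-70,180)
o=[]
for n,(y,x) in(("scene",(195,285)),("side",(150,225))):
    d=get_image(n);np.save(n+"4.npy",d,allow_pickle=True)
    o.append(cv2.resize(d["img"][y:y+120,x:x+80,::-1],None,fx=5,fy=5,interpolation=cv2.INTER_CUBIC))
cv2.imwrite("pics/c6.png",np.hstack(o))
```

```text
pos [648.4 -79.5 180.7] xt [ 0.999 -0.054  0.001] w 50.3 t 33.05 delta cm [ 0.98 -1.01  0.08]
```

View pics/c6.png

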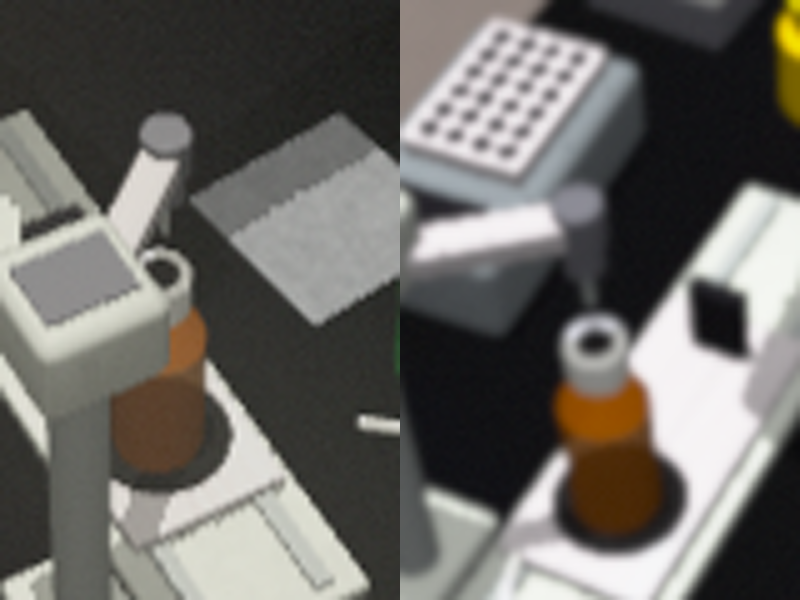

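Let go. Side crop: septum (195,343), tip (192,304), holder top (181,196). Scene crop: septum (165,269), tip (163,237), holder top (166,132).

Run:
```python
from h import *
S=load("scene4");D=load("side4")
f=lambda d,x,y,p,z:atz(d,x+p[0]/5-.4,y+p[1]/5-.4,z).round(1)[:2]
for d,x,y,a,b,h in((S,285,195,(165,269),(163,237),(166,133)),(D,225,150,(195,343),(192,304),(181,198))):
    print("sept",f(d,x,y,a,178),"tip",f(d,x,y,b,210),"holdertop",f(d,x,y,h,291))
```

```text
sept [661.  226.4] tip [664.7 229.5] holdertop [664.  229.8]
sept [666.1 232.2] tip [665.1 231.1] holdertop [663.6 229.5]
```

```bash
python3 -c "
from bench import arm
print(arm.job_done())"
```

```text
the job is handed in; nothing more can be done
None
```

The jar and bottle have changed places, and the carriage is parked with the bottle's cap about 1 mm from the needle axis by my camera measurements. I handed the job in at about 33 s; no verdict came back.

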